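# Rehang the lift-off door of a control box on its two pins

### The arm

A 6-joint arm with a two-finger parallel gripper is mounted at the origin on the work surface; the furniture and walls round the work are solid. World frame = base frame: x ahead of the robot, y to its left, z up, the work surface at z = 0. Lengths are in m, angles in rad, forces in N, time in s.
With the tool pointing down it reaches from about 0.3 to 0.775 m from the base axis. Payload 14.6 kg.
Tool frame: the origin (TCP) lies on the centre line of the jaws, within the pads' length; the fingertips stand 17 mm ahead of it and the grasp point (between the pads) lies 2 mm behind it; z points along the fingers, y is the direction in which the jaws open and shut (so a half turn about z gives the same grasp; the last joint's range is limited). The gripper opens to 85 mm and grips with 20 to 120 N. Pads are 22 mm wide; open, the fingers measure 114 mm over their backs; the gripper's body (76 mm by 85 mm) begins 54 mm behind the grasp point. The pads swing forward as they close: fully open they stand 13 mm farther back than shut.
Start: joints at [-1.238, 0.3, 1.521, -0, 1.321, -0.067], TCP at [0.214, -0.507, 0.248] pointing down, gripper open.
Joint ranges: [-3.03, 3.03], [-0.79, 2.21], [0.23, 2.52], [-1.04, 4.18], [0, 3.07], [-2.55, 2.55]. Speed limits (rad/s): [2.22, 2.22, 2.57, 3.14, 3.14, 3.14].

### API

Orientations are given as a rotation vector (axis times angle).
In Python, from station import telemetry, viewer, job gives the robot as it stands.
- The arm moves only by the shell command python3 -m crank 'ROWS' [FORCE]. ROWS is JSON, a list of rows, each an object with "travel": the shift along the tool's x, y, z in mm, a list of three; "twist": the turn about the tool's z in degrees; "gripper": the closure in counts, from 0 (fully open) to 255 (shut). A call has exactly 10 rows; each row shifts and turns the commanded pose from where the row before left it, along the tool's axes as they then stand; what a row does not reach is not made up. A row lasts 1/10 s, in which the tool goes at most 50 mm and 8.59 degrees, less where a joint would pass 70% of its speed; a pose out of reach is approached as far as the arm can. A call with a gripper value outside its range is refused whole. The fingers move at their own pace and stop on an object; FORCE is the grip in N (left out, the last holds). Time passes only in rows, so rows that do not move let the fingers close, or fill a call up. It gives the time, the measured TCP pose, the force and the opening at its end, in the units of the state.
- telemetry.sense(): the state, without advancing time (a new reading comes with each control period).
- viewer.read_camera(name): name is "side" or "top"; returns the picture (480x640x3 uint8, red, green, blue); there is no depth.
- viewer.camera_params(name): a dict with "mtx" (3x3 intrinsics, pixels), "k1" (the pictures are not rectified: a ray, as slopes to the right and down, at radius r is drawn at 1 + k1 r^2 times it, then the intrinsics apply), "origin" and "attitude" of the camera in the world. Camera axes: x right, y down, z forward; pixel columns grow to the right and rows downward; lengths in m; the calibration is good to about 2 mm. A picture is of the moment at which its call begins. camera_params takes no time and is no camera call.
- job.job_done(): hands the job in, once; it reports no verdict.
The state is a dict: "clock": time; "joints": joint angles; "dq": joint speeds; "joint_torque": joint torques, N m; "tool_pos": TCP position; "orientation": TCP orientation; "contact_force": force on the tool from outside, world axes, zero at the start; "torque": the same for the moment, N m; "finger_gap": opening from 0.0 (shut) to 1.0 (fully open).
Only numpy, scipy, OpenCV 4.12 (cv2) and the standard library are available. Lean on these libraries where they do the work, as an engineer would, in place of code of your own. Each camera call takes 0.05 s, during which the arm holds its last target. There are 200 camera calls.

### The job

Put the door back on the small grey control box: lift it straight up out of the wooden stand, lower it onto the two upright hinge pins, standing open at about a right angle to the box, until both knuckles are fully home, then swing it gently shut. The hinge rail is clamped in slots and may sit nearly a centimetre to either side of the middle, so feel for the pins and never force the door down or against the box; leave it hanging closed and let go, and leave the other things on the desk alone.

Things in the scene. Friction and masses are not known exactly. Their poses are not given: they have to be found in the camera images.
- door_centre (a point): Centre of the loose door's panel: grey steel, 120 mm long, 12 thick, 150 high, about 0.35 kg, standing on edge in the stand. Grip it from above across the 12 mm at the upper edge, 75 mm above this point. Axes: z up; x along the panel to the knuckle edge; y out of the outer face (black round lock, 3 mm proud, near the free edge, half-way up). Knuckle axis 71 mm along +x, free edge at -60 mm.
- door: The same door; origin on the common vertical axis of its two knuckles, at the height of the panel's lower edge; axes as for door_centre. Hanging open at a right angle to the box its x points along box x; shut, it is turned +90 degrees about z (counter-clockwise from above), its x along box +y.
- knuckle_low (a point): Lower knuckle of the door: dark steel block 22 mm (door x) by 32 mm (door y) by 12 mm high with a vertical through bore 10 mm across (1 mm more than the pin all round). Point: middle of the bore's lower mouth, 25 mm above the panel's lower edge.
- knuckle_up (a point): Upper knuckle, same block, same axis; middle of its bore's lower mouth, 80 mm above knuckle_low and 105 mm above the panel's lower edge.
- control_box: Small open-fronted grey steel control box, fixed, 60 mm deep (x), 92 wide (y), 172 high; origin in the middle of its underside. Its front looks along its own -x, towards the robot; the rim is the plane x = -30 mm. On its +y side a flange carries a clamped steel rail with two upright pins. The shut door lies 2 mm before the rim and stops against it.
- box_rim (a point): Middle of the box's open front, in the rim plane, 86 mm above the desk; axes as the box.
- pin_low_mid (a point): Lower pin's tip if the rail stood in mid slot: 59 mm above the desk, box x -38 mm, y +74 mm. Rail and both pins really stand up to 9 mm either way from there along box y (x, z exact) and do not shift. Pins: brass, 8 mm diameter, 14 mm tall, tip chamfered to 6 mm, each on a flat lug 15 mm wide. Fully home the knuckle rests on the lug, its mouth 14 mm below the tip, the door's lower edge 20 mm above the desk.
- pin_up_mid (a point): The same for the upper pin, 80 mm higher (139 mm above the desk). Both pins are equally long, so both enter at once. The bores are 2 mm wider than the pins: let go, the door sags by up to 0.04 rad, and swings freely with a little friction, staying where it is left.
- stand: Pale wooden stand, fixed, 100 mm (x, along the slot) by 60 mm by 30 mm high, with a slot 16 mm wide and 22 mm deep that holds the door's lower edge; origin in the middle of its underside.
- solder_spool: Bystander: spool of solder, blue flanges, 58 mm across, 42 mm high; origin under its centre.
- relay: Bystander: small black cube-shaped relay, 28 x 28 x 24 mm; origin under its centre.

How it is judged:
By the outcome, as a careful person would: the job done as asked, in the order asked, and still so for the second after the job is handed in, with the robot touching nothing.
It also fails if it takes over 67 s, if anything falls off the work surface, if the arm or the gripper's body presses on something with over 40 N, if the wrist force passes 120 N, or if a joint passes its speed limit or range.

## Working session

There is one attempt and no reset: what is moved stays moved. The work goes in short steps, Python scripts to look and compute and a shell command to move; the robot and the scene stay as the last step left them, time stands still between calls to the robot, and variables do not carry over. Pictures are saved under pics/ and viewed, about 8 in all and at most 12, crops included, and the job is handed in when it is done.

```bash
mkdir -p pics; ls
python3 - <<'E'
from station import telemetry, viewer
import cv2
for n in("side","top"):
    im=viewer.read_camera(n); cv2.imwrite(f"pics/{n}0.png",im[:,:,::-1]); print(viewer.camera_params(n))
print(telemetry.sense())
E
```

```text
pics
{'mtx': array([[572.06673212,   0.        , 317.38479601],
       [  0.        , 572.06673212, 234.2740515 ],
       [  0.        ,   0.        ,   1.        ]]), 'k1': -0.17943689951533778, 'origin': array([ 0.24547088, -0.94095916,  0.61455492]), 'attitude': array([-2.04530636,  0.21085448, -0.15012431])}
{'mtx': array([[543.07006848,   0.        , 308.21426856],
       [  0.        , 543.07006848, 236.92035302],
       [  0.        ,   0.        ,   1.        ]]), 'k1': 0.040272798031107976, 'origin': array([ 0.37157741, -0.03603723,  1.28622934]), 'attitude': array([-2.15270229,  2.21266867, -0.07809093])}
{'clock': 0.1, 'joints': array([-1.23760362e+00,  3.00460372e-01,  1.52148131e+00, -1.13254399e-05,
        1.32066750e+00, -6.65747680e-02]), 'dq': array([-0.0009407 , -0.00046763, -0.00134561,  0.00020325, -0.00010002,
       -0.00080916]), 'joint_torque': array([-6.60238638e-04, -5.44379926e+01, -3.62371337e+01, -1.34794864e-04,
        2.97457744e-03, -2.07629216e-05]), 'tool_pos': array([ 0.21401467, -0.50647001,  0.24776939]), 'orientation': array([-3.07805560e+00, -6.23584694e-01,  2.29239557e-04]), 'contact_force': array([-0.3382922 , -0.21649485,  0.15182602]), 'torque': array([ 0.0382589 , -0.02515128, -0.00302588]), 'finger_gap': 0.9999741991052229}
```

View pics/side0.png

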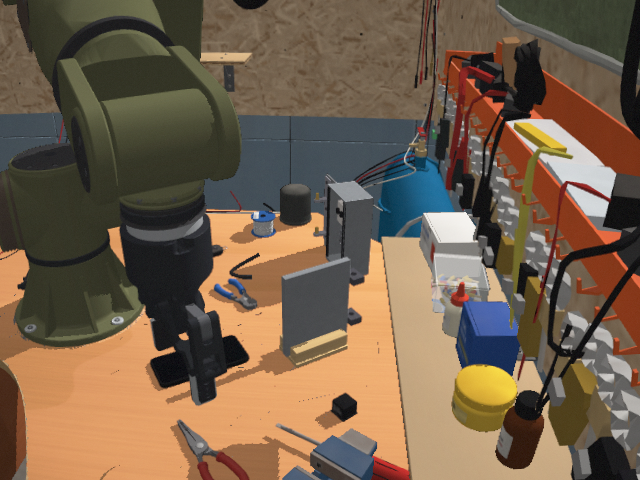

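View pics/top0.png

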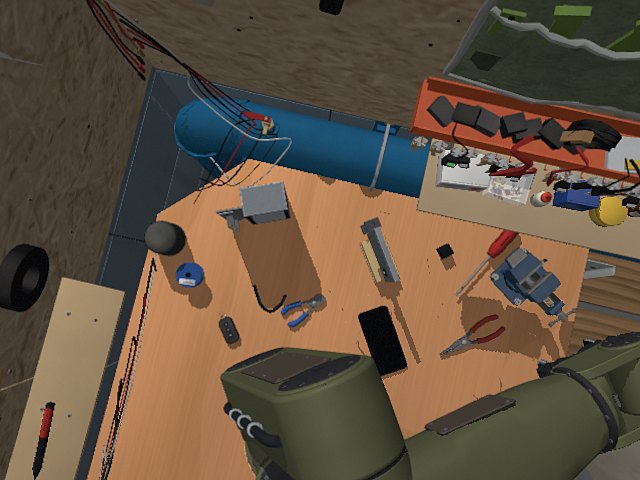

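The side view shows the door in its stand at (315,310) and the box at (348,230). In the top view the door is at (380,250), the box at (265,203) and the hinge rail around (230,215). I'll enlarge these areas.

Run:
```python
import cv2,numpy as np
t=cv2.imread("pics/top0.png");s=cv2.imread("pics/side0.png")
R=lambda a,f:cv2.resize(a,None,fx=f,fy=f,interpolation=cv2.INTER_CUBIC)
a=R(t[170:270,205:305],4); b=R(t[205:305,340:440],4)
c=np.hstack([a,b])
cv2.imwrite("pics/c1.png",c)
cv2.imwrite("pics/c2.png",np.hstack([R(s[165:295,300:395],4)[:,:380],R(s[245:375,270:370],4)]))
```

```text
(no output)
```

View pics/c1.png

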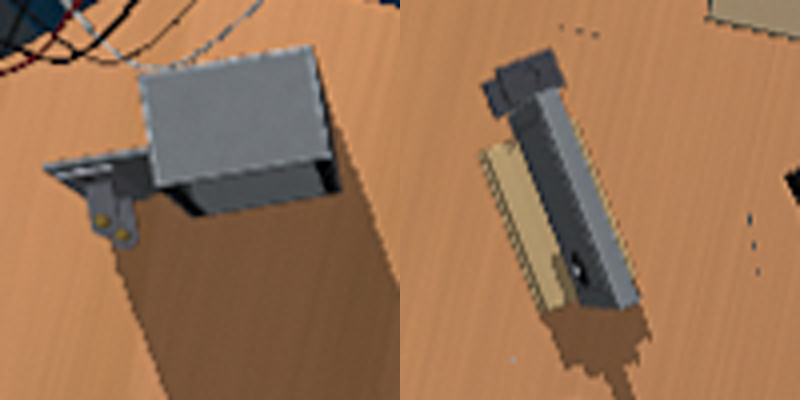

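View pics/c2.png

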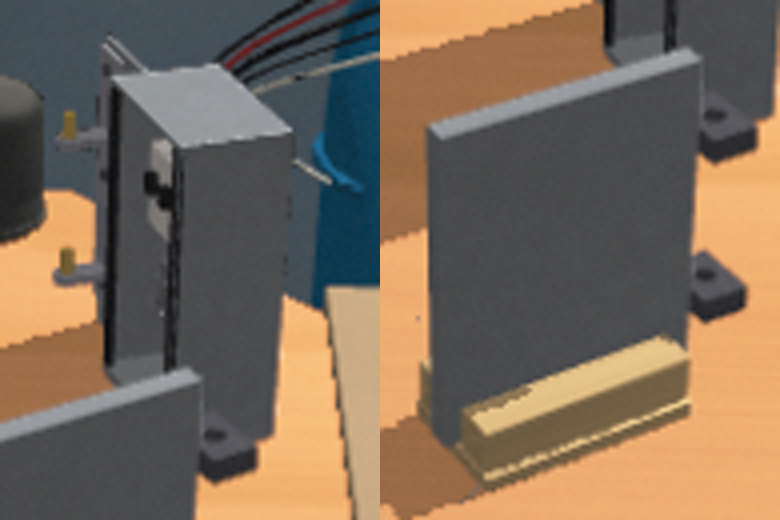

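The zooms show the brass pins, in the top crop at (103,220) and (123,235), in the side crop at (69,112) and (67,250). They also show the box top face, the door's upper edge and both knuckle bores. The lock faces left (+y), so the door already stands nearly in the open orientation. Now I'll cast rays.

```bash
cat > h.py <<'E'
import cv2,numpy as np
from scipy.spatial.transform import Rotation as R
from station import viewer
P={n:viewer.camera_params(n) for n in("side","top")}
def ray(n,uv):
    p=P[n]; d=np.array([p["k1"],0,0,0,0.])
    # model: drawn = (1+k1 r^2)*slope -> OpenCV k1
    q=cv2.undistortPointsIter(np.array([[uv]],float),p["mtx"],d,None,None,(3,50,1e-10))[0,0]
    return p["origin"],R.from_rotvec(p["attitude"]).apply([q[0],q[1],1])
def plane(n,uv,z):
    o,d=ray(n,uv); return o+d*(z-o[2])/d[2]
def proj(n,X):
    p=P[n]; r=R.from_rotvec(p["attitude"]).inv(); 
    return cv2.projectPoints(np.array(r.apply(np.array(X)-p["origin"])).reshape(-1,1,3),np.zeros(3),np.zeros(3),p["mtx"],np.array([p["k1"],0,0,0,0.]))[0][:,0]
def tri(u1,u2):
    A=[];b=[]
    for n,u in(("side",u1),("top",u2)):
        o,d=ray(n,u); d=d/np.linalg.norm(d); M=np.eye(3)-np.outer(d,d); A.append(M);b.append(M@o)
    return np.linalg.lstsq(np.vstack(A),np.hstack(b),rcond=None)[0]
def brass(im): # im BGR
    h=cv2.cvtColor(im,cv2.COLOR_BGR2HSV); return cv2.inRange(h,(15,110,60),(32,255,255))
E
python3 - <<'E'
from h import *
np.set_printoptions(precision=4,suppress=True)
t=cv2.imread("pics/top0.png");s=cv2.imread("pics/side0.png")
c=lambda u,v,ox,oy:(u/4-.375+ox,v/4-.375+oy)
B=[plane("top",c(*p,205,170),.172)for p in((140,75),(312,48),(330,155),(155,185))]
print("box top",np.array(B)); 
D=[plane("top",c(p[0]-400,p[1],340,205),.158)for p in((536,93),(557,86),(639,298),(616,310))]
print("door top",np.array(D))
print("door top side",np.array([plane("side",c(p[0]-380,p[1],270,245),.158)for p in((430,127),(692,50),(700,65),(438,140))]))
print("box side",np.array([plane("side",c(*p,300,165),.172)for p in((112,75),(218,66),(292,133),(178,148))]))
for n,im,x0,y0,x1,y1 in(("top",t,215,210,245,240),("side",s,305,185,330,245)):
    m=brass(im[y0:y1,x0:x1]); k,l,st,ce=cv2.connectedComponentsWithStats(m)
    for i in range(1,k): print(n,st[i],ce[i]+[x0,y0])
print("bores side",plane("side",c(716-380,116,270,245),.125),plane("side",c(707-380,274,270,245),.045))
for z,p in((.139,(69,112)),(.059,(67,250))): print("pin side",plane("side",c(*p,300,165),z))
for z,p in((.139,(103,220)),(.059,(123,235))): print("pin top",plane("top",c(*p,205,170),z))
E
```

```text
box top [[0.5584 0.1043 0.172 ]
 [0.5701 0.015  0.172 ]
 [0.5141 0.0071 0.172 ]
 [0.501  0.0977 0.172 ]]
door top [[ 0.4699 -0.1716  0.158 ]
 [ 0.4733 -0.1826  0.158 ]
 [ 0.3622 -0.2208  0.158 ]
 [ 0.3563 -0.2087  0.158 ]]
door top side [[ 0.3574 -0.2141  0.158 ]
 [ 0.4698 -0.1761  0.158 ]
 [ 0.4699 -0.1882  0.158 ]
 [ 0.3589 -0.2237  0.158 ]]
box side [[0.5006 0.0963 0.172 ]
 [0.5568 0.0987 0.172 ]
 [0.569  0.0112 0.172 ]
 [0.5107 0.0039 0.172 ]]
top [14 14  3  3  8] [230.125 224.875]
top [19 17  3  3  6] [235.1667 228.1667]
side [11  8  3  6 18] [317.  195.5]
side [  0  28  19  32 435] [313.7816 230.1517]
bores side [ 0.4817 -0.1751  0.125 ] [ 0.482  -0.1739  0.045 ]
pin side [0.486  0.1286 0.139 ]
pin side [0.4859 0.1273 0.059 ]
pin top [0.4869 0.1295 0.139 ]
pin top [0.4861 0.1299 0.059 ]
```

Triangulation results:
- **Box:** yaw about 7.6°, centre about (.535, .0545).
- **Pins:** about (.4865, .129), which puts the rail about +6.5 mm off mid slot.
- **Door:** yaw about 18.4°, centre about (.415, -.1975).

Now I'll move above the door.

```bash
cat > go.py <<'E'
# go.py x y z yaw : print shift in tool axes (mm) and twist (deg) from the measured pose; moves nothing
import sys,numpy as np
from scipy.spatial.transform import Rotation as R
from station import telemetry
s=telemetry.sense(); r=R.from_rotvec(s["orientation"]); m=r.as_matrix(); yaw=np.degrees(np.arctan2(m[1,0],m[0,0]))
print("t",round(s["clock"],2),"pos",s["tool_pos"].round(4),"yaw",yaw.round(2),"tilt",m[2].round(3),"F",s["contact_force"].round(1),"M",s["torque"].round(2),"gap",round(s["finger_gap"],3),"q6",s["joints"][5].round(2))
if len(sys.argv)>4:
    g=np.array([float(v) for v in sys.argv[1:]]); print("tool mm",(1000*r.inv().apply(g[:3]-s["tool_pos"])).round(1),"twist",round(yaw-g[3],2))
E
python3 -m crank '[{"travel":[34,-23,0],"twist":0,"gripper":0},{"travel":[34,-23,0],"twist":0,"gripper":0},{"travel":[34,-23,0],"twist":0,"gripper":0},{"travel":[34,-23,0],"twist":0,"gripper":0},{"travel":[34,-23,0],"twist":0,"gripper":0},{"travel":[34,-23,0],"twist":0,"gripper":0},{"travel":[34,-23,0],"twist":0,"gripper":0},{"travel":[34,-23,0],"twist":0,"gripper":0},{"travel":[33,-22,0],"twist":0,"gripper":0},{"travel":[0,0,0],"twist":4.5,"gripper":0}]' 60
python3 go.py .415 -.1975 .148 18.4
```

```text
clock: 1.1
tool_pos: [0.4164, -0.195, 0.2481]
orientation: [-3.1, -0.508, -0.0]
contact_force: [0.6, -0.5, 0.3]
finger_gap: 1.002
t 1.1 pos [ 0.4164 -0.195   0.2481] yaw 18.61 tilt [ 0.    -0.001 -1.   ] F [ 0.6 -0.5  0.3] M [ 0.02  0.04 -0.01] gap 1.002 q6 0.73
tool mm [ -2.1   2.  100.1] twist 0.21
```

```bash
python3 -m crank '[{"travel":[0,2,0],"twist":0.2,"gripper":0},{"travel":[0,0,13],"twist":0,"gripper":0},{"travel":[0,0,14],"twist":0,"gripper":0},{"travel":[0,0,14],"twist":0,"gripper":0},{"travel":[0,0,14],"twist":0,"gripper":0},{"travel":[0,0,14],"twist":0,"gripper":0},{"travel":[0,0,14],"twist":0,"gripper":0},{"travel":[0,0,12],"twist":0,"gripper":0},{"travel":[0,0,5],"twist":0,"gripper":0},{"travel":[0,0,0],"twist":0,"gripper":100}]' 60
python3 go.py .415 -.1975 .148 18.4
python3 -m crank '[{"travel":[0,0,0],"twist":0,"gripper":120},{"travel":[0,0,0],"twist":0,"gripper":140},{"travel":[0,0,0],"twist":0,"gripper":160},{"travel":[0,0,0],"twist":0,"gripper":175},{"travel":[0,0,0],"twist":0,"gripper":185},{"travel":[0,0,0],"twist":0,"gripper":195},{"travel":[0,0,0],"twist":0,"gripper":205},{"travel":[0,0,0],"twist":0,"gripper":215},{"travel":[0,0,0],"twist":0,"gripper":225},{"travel":[0,0,0],"twist":0,"gripper":235}]' 60
python3 go.py
```

```text
clock: 2.1
tool_pos: [0.4152, -0.2002, 0.1478]
orientation: [-3.101, -0.497, 0.001]
contact_force: [0.0, -0.1, 0.1]
finger_gap: 0.859
t 2.1 pos [ 0.4152 -0.2002  0.1478] yaw 18.21 tilt [-0.001 -0.001 -1.   ] F [ 0.  -0.1  0.1] M [-0.01 -0.02 -0.01] gap 0.859 q6 0.72
tool mm [ 0.7 -2.7 -0.2] twist -0.19
clock: 3.1
tool_pos: [0.4155, -0.2, 0.1484]
orientation: [-3.102, -0.497, -0.0]
contact_force: [0.2, 0.9, 2.2]
finger_gap: 0.125
t 3.1 pos [ 0.4155 -0.2     0.1484] yaw 18.21 tilt [ 0. -0. -1.] F [0.2 0.9 2.2] M [ 0.28  0.12 -0.  ] gap 0.125 q6 0.72
```

Firm, centred grasp. Lift straight up.

```bash
python3 -m crank '[{"travel":[0,0,-2],"twist":0,"gripper":255},{"travel":[0,0,-5],"twist":0,"gripper":255},{"travel":[0,0,-7],"twist":0,"gripper":255},{"travel":[0,0,-8],"twist":0,"gripper":255},{"travel":[0,0,-8],"twist":0,"gripper":255},{"travel":[0,0,-8],"twist":0,"gripper":255},{"travel":[0,0,-8],"twist":0,"gripper":255},{"travel":[0,0,-8],"twist":0,"gripper":255},{"travel":[0,0,-6],"twist":0,"gripper":255},{"travel":[0,0,0],"twist":0,"gripper":255}]' 60
python3 go.py .36 -.2175 .208 18.2
python3 - <<'E'
import numpy as np
# target TCP with bore on pin at yaw 7.6, door centre = TCP
a=np.radians(7.6);print(np.array([.4865,.129])-.071*np.array([np.cos(a),np.sin(a)]))
E
```

```text
clock: 4.1
tool_pos: [0.4157, -0.2002, 0.2091]
orientation: [3.101, 0.497, 0.002]
contact_force: [-0.6, -0.6, -4.6]
finger_gap: 0.127
t 4.1 pos [ 0.4157 -0.2002  0.2091] yaw 18.21 tilt [ 0.001  0.001 -1.   ] F [-0.6 -0.6 -4.6] M [-0.06  0.    0.06] gap 0.127 q6 0.72
tool mm [-58.3  -0.9   1.1] twist 0.01
[0.4161237 0.1196098]
```

```bash
python3 -m crank '[{"travel":[-18,0,0],"twist":0,"gripper":255},{"travel":[-25,0,0],"twist":0,"gripper":255},{"travel":[-15,-10,0],"twist":0,"gripper":255},{"travel":[8,-24,0],"twist":0,"gripper":255},{"travel":[13,-34,0],"twist":0,"gripper":255},{"travel":[15,-38,0],"twist":0,"gripper":255},{"travel":[15,-38,0],"twist":0,"gripper":255},{"travel":[15,-38,0],"twist":0,"gripper":255},{"travel":[13,-34,0],"twist":0,"gripper":255},{"travel":[8,-20,0],"twist":0,"gripper":255}]' 60
python3 go.py .376 .114 .208 7.6
```

```text
clock: 5.1
tool_pos: [0.3689, 0.0353, 0.2082]
orientation: [-3.101, -0.499, 0.0]
contact_force: [-0.4, 0.1, -4.8]
finger_gap: 0.126
t 5.1 pos [0.3689 0.0353 0.2082] yaw 18.29 tilt [-0. -0. -1.] F [-0.4  0.1 -4.8] M [-0.07 -0.01 -0.01] gap 0.126 q6 1.25
tool mm [ 31.4 -72.5   0.2] twist 10.69
```

```bash
python3 -m crank '[{"travel":[8,-18,0],"twist":0,"gripper":255},{"travel":[10,-24,0],"twist":0,"gripper":255},{"travel":[8,-19,0],"twist":0,"gripper":255},{"travel":[5,-11.5,0],"twist":0,"gripper":255},{"travel":[0,0,0],"twist":3,"gripper":255},{"travel":[0,0,0],"twist":4,"gripper":255},{"travel":[0,0,0],"twist":3,"gripper":255},{"travel":[0,0,0],"twist":0.7,"gripper":255},{"travel":[0,0,0],"twist":0,"gripper":255},{"travel":[0,0,0],"twist":0,"gripper":255}]' 60
python3 go.py .416 .1195 .208 7.6;  python3 - <<'E'
from station import viewer
import cv2,numpy as np
t=viewer.read_camera("top")[:,:,::-1];s=viewer.read_camera("side")[:,:,::-1]
cv2.imwrite("pics/top1.png",t);cv2.imwrite("pics/side1.png",s)
Z=lambda a,f:cv2.resize(a,None,fx=f,fy=f,interpolation=cv2.INTER_CUBIC)
cv2.imwrite("pics/c3.png",np.hstack([Z(t[170:310,200:300],4),Z(s[140:280,250:350],4)]))
E
```

```text
clock: 6.1
tool_pos: [0.376, 0.1117, 0.2082]
orientation: [3.135, 0.207, -0.0]
contact_force: [0.2, -0.1, -4.5]
finger_gap: 0.13
t 6.1 pos [0.376  0.1117 0.2082] yaw 7.57 tilt [-0. -0. -1.] F [ 0.2 -0.1 -4.5] M [-0.05 -0.02  0.02] gap 0.13 q6 1.63
tool mm [40.6 -2.4  0.2] twist -0.03
```

View pics/c3.png

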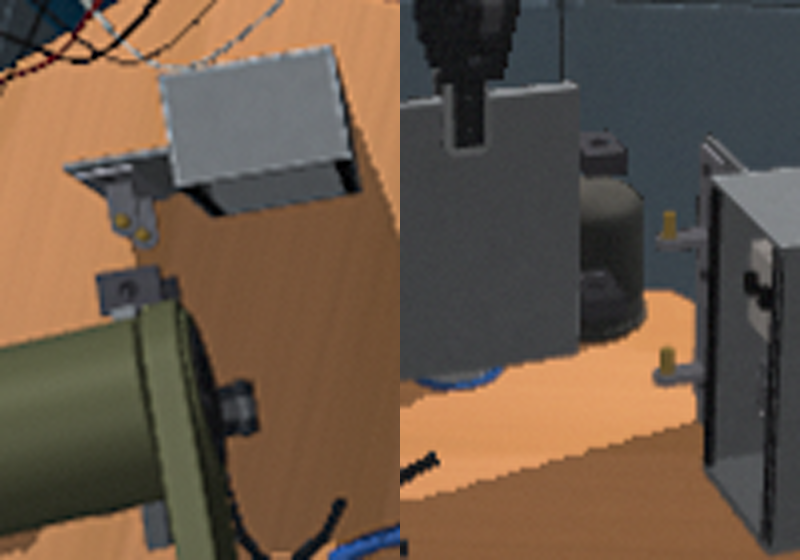

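Picture 5: the upper bore is at crop (128,292) in the top view and (599,143) in the side view. The pins are at top (122,221) and (143,237), side (669,212) and (667,349). Both are in the same views, so I'll work out the bore-to-pin offset.

Run:
```python
from h import *
np.set_printoptions(precision=4,suppress=True)
T=lambda u,v:(u/4-.375+200,v/4-.375+170)
S=lambda u,v:((u-400)/4-.375+250,v/4-.375+140)
zb=.008+.2082-.148
b=plane("top",T(128,292),zb+.117); b2=plane("side",S(599,143),zb+.117); b3=plane("side",S(593,278),zb+.037)
print("bore top",b,"side",b2,b3)
p=[plane("top",T(122,220),.139),plane("top",T(143,236),.059)]; q=[plane("side",S(669,212),.139),plane("side",S(667,349),.059)]
print("pin top",p,"side",q)
a=np.radians(7.6); e=np.array([.376,.1117])+.071*np.array([np.cos(a),np.sin(a)]);print("bore by kinematics",e)
print("rel top",np.mean(p,0)-b,"rel side",np.mean(q,0)-(b2+b3)/2)
# box corners yaw from this view
t=cv2.imread("pics/top1.png")
for n,im,x0,y0,x1,y1 in(("top",t,215,210,245,240),):
    m=brass(im[y0:y1,x0:x1]); k,l,st,ce=cv2.connectedComponentsWithStats(m); print(ce[1:]+[x0,y0])
```

```text
bore top [0.4455 0.1209 0.1852] side [0.4465 0.1165 0.1852] [0.4454 0.127  0.1052]
pin top [array([0.4869, 0.1301, 0.139 ]), array([0.4855, 0.1299, 0.059 ])] side [array([0.486 , 0.1286, 0.139 ]), array([0.4862, 0.1284, 0.059 ])]
bore by kinematics [0.4464 0.1211]
rel top [ 0.0407  0.009  -0.0862] rel side [ 0.0401  0.0068 -0.0462]
[[230.125  224.875 ]
 [235.1667 228.1667]]
```

```bash
python3 -m crank '[{"travel":[8,-1,0],"twist":0,"gripper":255},{"travel":[10,-1,0],"twist":0,"gripper":255},{"travel":[10,-1,0],"twist":0,"gripper":255},{"travel":[8,0,0],"twist":0,"gripper":255},{"travel":[5,0,0],"twist":0,"gripper":255},{"travel":[0,0,6],"twist":0,"gripper":255},{"travel":[0,0,9],"twist":0,"gripper":255},{"travel":[0,0,7],"twist":0,"gripper":255},{"travel":[0,0,4],"twist":0,"gripper":255},{"travel":[0,0,0],"twist":0,"gripper":255}]' 60
python3 go.py .4165 .1203 .182 7.6;  python3 - <<'E'
from station import viewer
import cv2,numpy as np
t=viewer.read_camera("top")[:,:,::-1];s=viewer.read_camera("side")[:,:,::-1]
cv2.imwrite("pics/top2.png",t);cv2.imwrite("pics/side2.png",s)
Z=lambda a,f:cv2.resize(a,None,fx=f,fy=f,interpolation=cv2.INTER_CUBIC)
cv2.imwrite("pics/c4.png",np.hstack([Z(t[190:260,205:255],8),Z(s[170:240,290:340],8)]))
E
```

```text
clock: 7.2
tool_pos: [0.416, 0.12, 0.1816]
orientation: [3.135, 0.206, -0.002]
contact_force: [-0.5, -0.2, -4.4]
finger_gap: 0.124
t 7.2 pos [0.416  0.12   0.1816] yaw 7.51 tilt [-0.001  0.    -1.   ] F [-0.5 -0.2 -4.4] M [ 0.02 -0.01  0.02] gap 0.124 q6 1.64
tool mm [ 0.6 -0.2 -0.4] twist -0.09
```

View pics/c4.png

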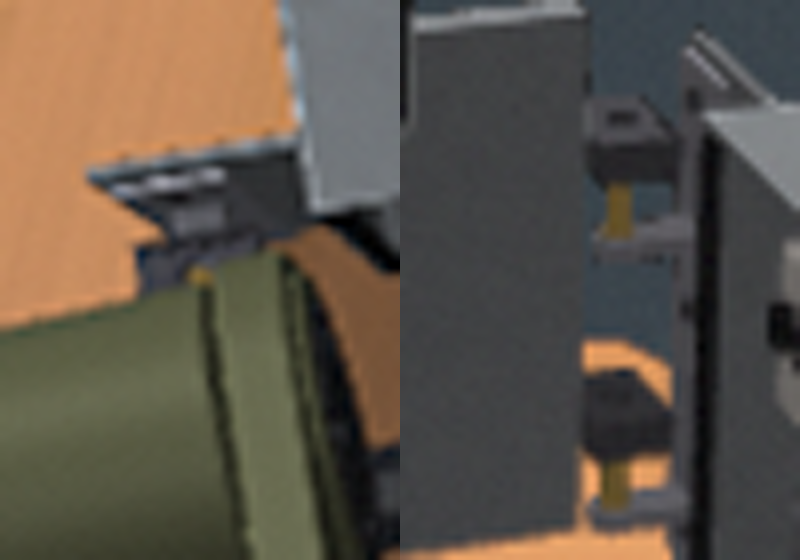

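Brass shows through the bore from above, at (200,275), and the pins line up in the side view. Descend to just past the tips and read the force.

```bash
python3 -m crank '[{"travel":[0,0,2],"twist":0,"gripper":255},{"travel":[0,0,2],"twist":0,"gripper":255},{"travel":[0,0,1],"twist":0,"gripper":255},{"travel":[0,0,1],"twist":0,"gripper":255},{"travel":[0,0,0.5],"twist":0,"gripper":255},{"travel":[0,0,0.5],"twist":0,"gripper":255},{"travel":[0,0,0.5],"twist":0,"gripper":255},{"travel":[0,0,0.5],"twist":0,"gripper":255},{"travel":[0,0,0.3],"twist":0,"gripper":255},{"travel":[0,0,0],"twist":0,"gripper":255}]' 60
python3 go.py
```

```text
clock: 8.3
tool_pos: [0.4163, 0.1201, 0.174]
orientation: [3.135, 0.206, -0.0]
contact_force: [0.5, -0.3, -3.7]
finger_gap: 0.132
t 8.3 pos [0.4163 0.1201 0.174 ] yaw 7.51 tilt [-0.  0. -1.] F [ 0.5 -0.3 -3.7] M [ 0.03 -0.   -0.02] gap 0.132 q6 1.64
```

```bash
python3 -m crank '[{"travel":[0,0,0.4],"twist":0,"gripper":255},{"travel":[0,0,0.4],"twist":0,"gripper":255},{"travel":[0,0,0.4],"twist":0,"gripper":255},{"travel":[0,0,0.4],"twist":0,"gripper":255},{"travel":[0,0,0.4],"twist":0,"gripper":255},{"travel":[0,0,0.4],"twist":0,"gripper":255},{"travel":[0,0,0],"twist":0,"gripper":255},{"travel":[0,0,0],"twist":0,"gripper":255},{"travel":[0,0,0],"twist":0,"gripper":255},{"travel":[0,0,0],"twist":0,"gripper":255}]' 60
python3 go.py
```

```text
clock: 9.3
tool_pos: [0.4163, 0.1202, 0.1716]
orientation: [-3.135, -0.206, 0.0]
contact_force: [1.0, 2.7, -4.2]
finger_gap: 0.128
t 9.3 pos [0.4163 0.1202 0.1716] yaw 7.51 tilt [ 0. -0. -1.] F [ 1.   2.7 -4.2] M [ 0.76 -0.15  0.21] gap 0.128 q6 1.64
```

Sideways force of +2.7 N shows the bore is in the chamfer and needs to go slightly +y. Ease that way, then lower.

```bash
python3 -m crank '[{"travel":[0.1,-0.3,0],"twist":0,"gripper":255},{"travel":[0.1,-0.3,0],"twist":0,"gripper":255},{"travel":[0,-0.2,0],"twist":0,"gripper":255},{"travel":[0,0,0.4],"twist":0,"gripper":255},{"travel":[0,0,0.4],"twist":0,"gripper":255},{"travel":[0,0,0.4],"twist":0,"gripper":255},{"travel":[0,0,0.4],"twist":0,"gripper":255},{"travel":[0,0,0],"twist":0,"gripper":255},{"travel":[0,0,0],"twist":0,"gripper":255},{"travel":[0,0,0],"twist":0,"gripper":255}]' 60
python3 go.py
```

```text
clock: 10.3
tool_pos: [0.4164, 0.1209, 0.17]
orientation: [3.135, 0.206, -0.0]
contact_force: [0.2, 0.3, -3.6]
finger_gap: 0.128
t 10.3 pos [0.4164 0.1209 0.17  ] yaw 7.51 tilt [-0.  0. -1.] F [ 0.2  0.3 -3.6] M [0.02 0.02 0.05] gap 0.128 q6 1.64
```

```bash
python3 -m crank '[{"travel":[0,-0.2,0],"twist":0,"gripper":255},{"travel":[0,-0.1,0],"twist":0,"gripper":255},{"travel":[0,0,0.5],"twist":0,"gripper":255},{"travel":[0,0,0.5],"twist":0,"gripper":255},{"travel":[0,0,0.5],"twist":0,"gripper":255},{"travel":[0,0,0.5],"twist":0,"gripper":255},{"travel":[0,0,0.5],"twist":0,"gripper":255},{"travel":[0,0,0.5],"twist":0,"gripper":255},{"travel":[0,0,0],"twist":0,"gripper":255},{"travel":[0,0,0],"twist":0,"gripper":255}]' 60
python3 go.py
python3 -m crank '[{"travel":[0,0,0.5],"twist":0,"gripper":255},{"travel":[0,0,0.5],"twist":0,"gripper":255},{"travel":[0,0,0.5],"twist":0,"gripper":255},{"travel":[0,0,0.5],"twist":0,"gripper":255},{"travel":[0,0,0.5],"twist":0,"gripper":255},{"travel":[0,0,0.5],"twist":0,"gripper":255},{"travel":[0,0,0.5],"twist":0,"gripper":255},{"travel":[0,0,0.5],"twist":0,"gripper":255},{"travel":[0,0,0],"twist":0,"gripper":255},{"travel":[0,0,0],"twist":0,"gripper":255}]' 60
python3 go.py
```

```text
clock: 11.3
tool_pos: [0.4164, 0.1212, 0.167]
orientation: [-3.135, -0.206, 0.0]
contact_force: [0.9, -0.2, -4.3]
finger_gap: 0.13
t 11.3 pos [0.4164 0.1212 0.167 ] yaw 7.5 tilt [-0. -0. -1.] F [ 0.9 -0.2 -4.3] M [-0.06 -0.01  0.02] gap 0.13 q6 1.64
clock: 12.3
tool_pos: [0.4164, 0.1212, 0.163]
orientation: [-3.135, -0.206, 0.0]
contact_force: [0.2, 0.2, -3.0]
finger_gap: 0.127
t 12.3 pos [0.4164 0.1212 0.163 ] yaw 7.5 tilt [-0. -0. -1.] F [ 0.2  0.2 -3. ] M [ 0.05 -0.    0.02] gap 0.127 q6 1.64
```

Free; 3 mm left by estimate. Continue gently until the weight comes off.

```bash
python3 -m crank '[{"travel":[0,0,0.4],"twist":0,"gripper":255},{"travel":[0,0,0.4],"twist":0,"gripper":255},{"travel":[0,0,0.4],"twist":0,"gripper":255},{"travel":[0,0,0.4],"twist":0,"gripper":255},{"travel":[0,0,0.3],"twist":0,"gripper":255},{"travel":[0,0,0.2],"twist":0,"gripper":255},{"travel":[0,0,0.1],"twist":0,"gripper":255},{"travel":[0,0,0],"twist":0,"gripper":255},{"travel":[0,0,0],"twist":0,"gripper":255},{"travel":[0,0,0],"twist":0,"gripper":255}]' 60
python3 go.py
python3 -m crank '[{"travel":[0,0,0.2],"twist":0,"gripper":255},{"travel":[0,0,0.2],"twist":0,"gripper":255},{"travel":[0,0,0.1],"twist":0,"gripper":255},{"travel":[0,0,0.1],"twist":0,"gripper":255},{"travel":[0,0,0],"twist":0,"gripper":255},{"travel":[0,0,0],"twist":0,"gripper":255},{"travel":[0,0,0],"twist":0,"gripper":255},{"travel":[0,0,0],"twist":0,"gripper":255},{"travel":[0,0,0],"twist":0,"gripper":255},{"travel":[0,0,0],"twist":0,"gripper":255}]' 60
python3 go.py
```

```text
clock: 13.3
tool_pos: [0.4164, 0.1212, 0.1608]
orientation: [-3.135, -0.206, 0.0]
contact_force: [0.6, 0.7, -3.3]
finger_gap: 0.125
t 13.3 pos [0.4164 0.1212 0.1608] yaw 7.5 tilt [-0. -0. -1.] F [ 0.6  0.7 -3.3] M [0.03 0.04 0.01] gap 0.125 q6 1.64
clock: 14.3
tool_pos: [0.4164, 0.1212, 0.1603]
orientation: [-3.135, -0.206, -0.0]
contact_force: [-3.3, -0.3, 3.1]
finger_gap: 0.13
t 14.3 pos [0.4164 0.1212 0.1603] yaw 7.51 tilt [ 0. -0. -1.] F [-3.3 -0.3  3.1] M [-0.05  0.22 -0.02] gap 0.13 q6 1.64
```

Weight is carried by the lugs at z≈.1605, as predicted for home. Release and retreat upward.

```bash
python3 -m crank '[{"travel":[0,0,0],"twist":0,"gripper":200},{"travel":[0,0,0],"twist":0,"gripper":170},{"travel":[0,0,0],"twist":0,"gripper":130},{"travel":[0,0,0],"twist":0,"gripper":100},{"travel":[0,0,0],"twist":0,"gripper":100},{"travel":[0,0,-5],"twist":0,"gripper":100},{"travel":[0,0,-10],"twist":0,"gripper":100},{"travel":[0,0,-15],"twist":0,"gripper":100},{"travel":[0,0,-15],"twist":0,"gripper":100},{"travel":[0,0,-10],"twist":0,"gripper":100}]' 60
python3 go.py;  python3 - <<'E'
from station import viewer
import cv2,numpy as np
t=viewer.read_camera("top")[:,:,::-1];s=viewer.read_camera("side")[:,:,::-1]
cv2.imwrite("pics/top3.png",t);cv2.imwrite("pics/side3.png",s)
Z=lambda a,f:cv2.resize(a,None,fx=f,fy=f,interpolation=cv2.INTER_CUBIC)
cv2.imwrite("pics/c5.png",np.hstack([Z(t[180:320,190:290],4),Z(s[150:290,250:350],4)]))
E
```

```text
clock: 15.3
tool_pos: [0.4167, 0.1213, 0.2169]
orientation: [-3.135, -0.206, -0.003]
contact_force: [-0.1, -0.4, -0.1]
finger_gap: 0.607
t 15.3 pos [0.4167 0.1213 0.2169] yaw 7.51 tilt [ 0.002 -0.    -1.   ] F [-0.1 -0.4 -0.1] M [-0.01 -0.05  0.01] gap 0.607 q6 1.64
```

View pics/c5.png

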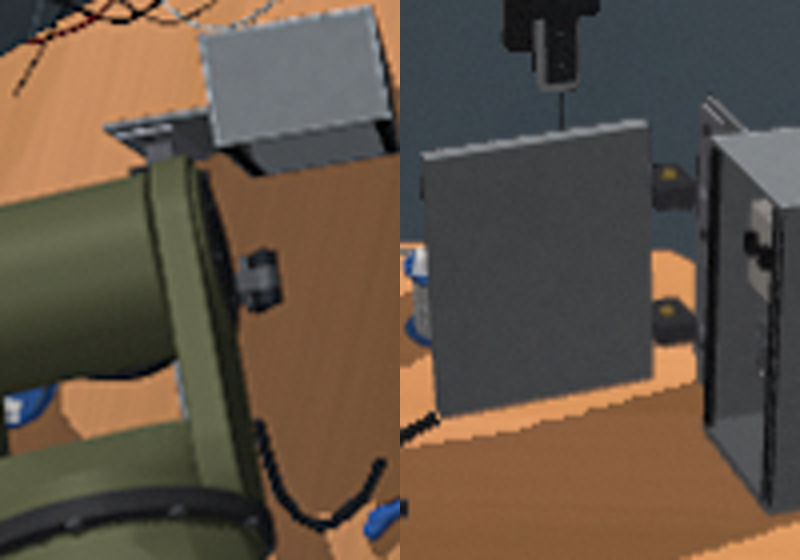

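Picture 7: the door is hanging, with brass visible through both bores at (668,173) and (665,310), seated. Now go to the outer (+y) side with the gripper shut.

```bash
python3 -m crank '[{"travel":[-9,-14,0],"twist":0,"gripper":255},{"travel":[-10,-16,0],"twist":0,"gripper":255},{"travel":[0,0,0],"twist":0,"gripper":255},{"travel":[0,0,0],"twist":0,"gripper":255},{"travel":[0,0,10],"twist":0,"gripper":255},{"travel":[0,0,15],"twist":0,"gripper":255},{"travel":[0,0,15],"twist":0,"gripper":255},{"travel":[0,0,15],"twist":0,"gripper":255},{"travel":[0,0,9],"twist":0,"gripper":255},{"travel":[0,0,3],"twist":0,"gripper":255}]' 20
python3 go.py
python3 -m crank '[{"travel":[0,1.5,0],"twist":0,"gripper":255},{"travel":[0,1.5,0],"twist":0,"gripper":255},{"travel":[0,1.5,0],"twist":0,"gripper":255},{"travel":[0,1.5,0],"twist":0,"gripper":255},{"travel":[0,1.5,0],"twist":0,"gripper":255},{"travel":[0,1.5,0],"twist":0,"gripper":255},{"travel":[0,0,0],"twist":0,"gripper":255},{"travel":[0,0,0],"twist":0,"gripper":255},{"travel":[0,0,0],"twist":0,"gripper":255},{"travel":[0,0,0],"twist":0,"gripper":255}]' 20
python3 go.py;  python3 - <<'E'
from station import viewer
import cv2,numpy as np
s=viewer.read_camera("side")[:,:,::-1]
cv2.imwrite("pics/c6.png",cv2.resize(s[120:290,230:380],None,fx=3,fy=3))
E
```

```text
clock: 16.4
tool_pos: [0.3934, 0.1481, 0.147]
orientation: [3.135, 0.205, -0.003]
contact_force: [-0.4, -0.3, -0.1]
finger_gap: 0.008
t 16.4 pos [0.3934 0.1481 0.147 ] yaw 7.48 tilt [-0.002  0.    -1.   ] F [-0.4 -0.3 -0.1] M [-0.03  0.02 -0.  ] gap 0.008 q6 1.71
clock: 17.4
tool_pos: [0.3948, 0.1396, 0.1482]
orientation: [3.135, 0.206, -0.0]
contact_force: [0.6, -0.4, 0.5]
finger_gap: 0.001
t 17.4 pos [0.3948 0.1396 0.1482] yaw 7.51 tilt [-0.  0. -1.] F [ 0.6 -0.4  0.5] M [-0.03 -0.07 -0.01] gap 0.001 q6 1.69
```

View pics/c6.png

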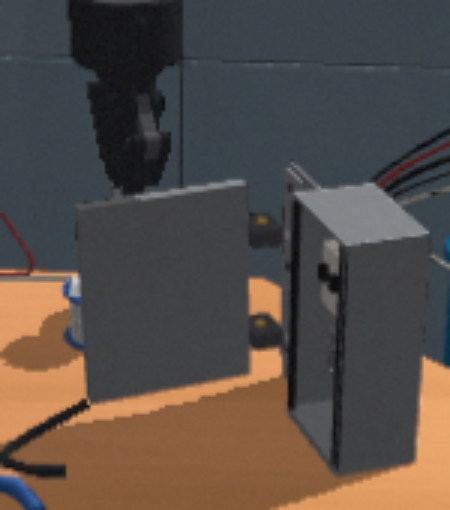

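Picture 8: the closed fingers stand just behind the outer face and the door is still square to the box. Start the arc at 2° per row.

```bash
for i in 1; do python3 -m crank '[{"travel":[-0.7,3.1,0],"twist":-2,"gripper":255},{"travel":[-0.7,3.1,0],"twist":-2,"gripper":255},{"travel":[-0.7,3.1,0],"twist":-2,"gripper":255},{"travel":[-0.7,3.1,0],"twist":-2,"gripper":255},{"travel":[-0.7,3.1,0],"twist":-2,"gripper":255},{"travel":[-0.7,3.1,0],"twist":-2,"gripper":255},{"travel":[-0.7,3.1,0],"twist":-2,"gripper":255},{"travel":[-0.7,3.1,0],"twist":-2,"gripper":255},{"travel":[-0.7,3.1,0],"twist":-2,"gripper":255},{"travel":[-0.7,3.1,0],"twist":-2,"gripper":255}]' 20; done
cat > pol.py <<'E'
import numpy as np
from scipy.spatial.transform import Rotation as R
from station import telemetry
s=telemetry.sense(); m=R.from_rotvec(s["orientation"]).as_matrix()
w=np.array([.4868,.1305,0])-s["tool_pos"]; print("hinge in tool mm",(1000*m.T@w).round(1))
E
python3 go.py; python3 pol.py
```

```text
clock: 18.45
tool_pos: [0.3969, 0.1079, 0.1482]
orientation: [-3.051, -0.749, -0.0]
contact_force: [-0.3, 0.0, -0.0]
finger_gap: -0.003
t 18.45 pos [0.3969 0.1079 0.1482] yaw 27.59 tilt [ 0. -0. -1.] F [-0.3  0.  -0. ] M [0.06 0.02 0.02] gap -0.003 q6 1.27
hinge in tool mm [ 90.1  21.6 148.2]
```

```bash
python3 -m crank '[{"travel":[-0.7,3.2,0],"twist":-2,"gripper":255},{"travel":[-0.7,3.2,0],"twist":-2,"gripper":255},{"travel":[-0.7,3.1,0],"twist":-2,"gripper":255},{"travel":[-0.7,3.2,0],"twist":-2,"gripper":255},{"travel":[-0.7,3.1,0],"twist":-2,"gripper":255},{"travel":[-0.7,3.2,0],"twist":-2,"gripper":255},{"travel":[-0.7,3.1,0],"twist":-2,"gripper":255},{"travel":[-0.7,3.2,0],"twist":-2,"gripper":255},{"travel":[-0.7,3.1,0],"twist":-2,"gripper":255},{"travel":[-0.7,3.2,0],"twist":-2,"gripper":255}]' 20
python3 go.py; python3 pol.py
python3 -m crank '[{"travel":[-0.7,3.2,0],"twist":-2,"gripper":255},{"travel":[-0.7,3.2,0],"twist":-2,"gripper":255},{"travel":[-0.7,3.1,0],"twist":-2,"gripper":255},{"travel":[-0.7,3.2,0],"twist":-2,"gripper":255},{"travel":[-0.7,3.1,0],"twist":-2,"gripper":255},{"travel":[-0.7,3.2,0],"twist":-2,"gripper":255},{"travel":[-0.7,3.1,0],"twist":-2,"gripper":255},{"travel":[-0.7,3.2,0],"twist":-2,"gripper":255},{"travel":[-0.7,3.1,0],"twist":-2,"gripper":255},{"travel":[-0.7,3.2,0],"twist":-2,"gripper":255}]' 20
python3 go.py; python3 pol.py;  python3 - <<'E'
from station import viewer
import cv2,numpy as np
t=viewer.read_camera("top")[:,:,::-1];s=viewer.read_camera("side")[:,:,::-1]
cv2.imwrite("pics/c7.png",np.hstack([cv2.resize(t[150:300,190:310],None,fx=3,fy=3),cv2.resize(s[130:280,260:380],None,fx=3,fy=3)]))
E
```

```text
clock: 19.45
tool_pos: [0.41, 0.0785, 0.1482]
orientation: [-2.874, -1.267, 0.0]
contact_force: [-0.7, -0.4, -0.7]
finger_gap: -0.002
t 19.45 pos [0.41   0.0785 0.1482] yaw 47.59 tilt [-0. -0. -1.] F [-0.7 -0.4 -0.7] M [ 0.01 -0.    0.01] gap -0.002 q6 0.84
hinge in tool mm [ 90.2  21.6 148.2]
clock: 20.45
tool_pos: [0.4324, 0.0554, 0.1482]
orientation: [-2.611, -1.747, 0.0]
contact_force: [-0.9, 0.2, -0.2]
finger_gap: -0.001
t 20.45 pos [0.4324 0.0554 0.1482] yaw 67.59 tilt [ 0. -0. -1.] F [-0.9  0.2 -0.2] M [0.06 0.03 0.05] gap -0.001 q6 0.43
hinge in tool mm [ 90.2  21.6 148.2]
```

View pics/c7.png

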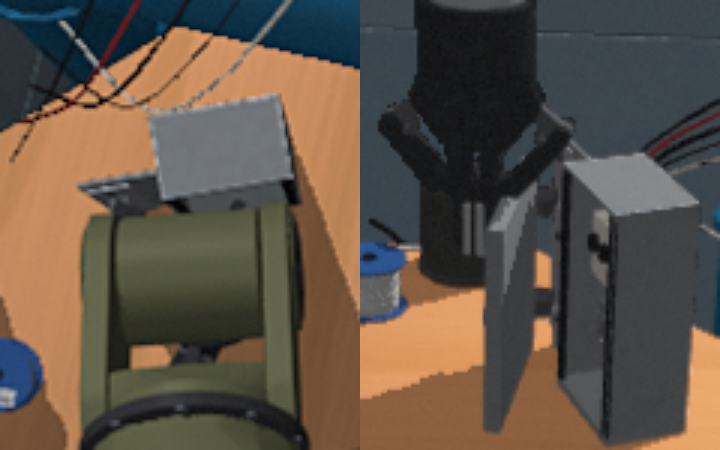

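Picture 9: the door is following the fingers, about 65° swung, and the linkage is clear above the box. Continue more slowly.

```bash
python3 -m crank '[{"travel":[-0.7,3.2,0],"twist":-2,"gripper":255},{"travel":[-0.7,3.2,0],"twist":-2,"gripper":255},{"travel":[-0.7,3.1,0],"twist":-2,"gripper":255},{"travel":[-0.7,3.2,0],"twist":-2,"gripper":255},{"travel":[-0.7,3.1,0],"twist":-2,"gripper":255},{"travel":[-0.7,3.2,0],"twist":-2,"gripper":255},{"travel":[-0.7,3.1,0],"twist":-2,"gripper":255},{"travel":[-0.7,3.2,0],"twist":-2,"gripper":255},{"travel":[-0.7,3.1,0],"twist":-2,"gripper":255},{"travel":[-0.7,3.2,0],"twist":-2,"gripper":255}]' 20
python3 go.py
python3 -m crank '[{"travel":[-0.4,1.6,0],"twist":-1,"gripper":255},{"travel":[-0.4,1.6,0],"twist":-1,"gripper":255},{"travel":[-0.4,1.6,0],"twist":-1,"gripper":255},{"travel":[-0.4,1.6,0],"twist":-1,"gripper":255},{"travel":[-0.4,1.6,0],"twist":-1,"gripper":255},{"travel":[-0.4,1.6,0],"twist":-1,"gripper":255},{"travel":[0,0,0],"twist":0,"gripper":255},{"travel":[0,0,0],"twist":0,"gripper":255},{"travel":[0,0,0],"twist":0,"gripper":255},{"travel":[0,0,0],"twist":0,"gripper":255}]' 20
python3 go.py; python3 pol.py
```

```text
clock: 21.55
tool_pos: [0.4613, 0.0414, 0.1481]
orientation: [-2.269, -2.173, 0.0]
contact_force: [-0.3, -0.2, -0.4]
finger_gap: 0.004
t 21.55 pos [0.4613 0.0414 0.1481] yaw 87.52 tilt [ 0. -0. -1.] F [-0.3 -0.2 -0.4] M [0.   0.02 0.06] gap 0.004 q6 0.05
clock: 22.55
tool_pos: [0.4709, 0.0389, 0.1482]
orientation: [2.153, 2.288, 0.0]
contact_force: [-0.7, -0.1, 0.3]
finger_gap: -0.002
t 22.55 pos [0.4709 0.0389 0.1482] yaw 93.5 tilt [-0.  0. -1.] F [-0.7 -0.1  0.3] M [-0.04  0.01 -0.01] gap -0.002 q6 -0.06
hinge in tool mm [ 90.5  21.5 148.2]
```

Now half-millimetre pushes until light contact with the stop.

```bash
python3 -m crank '[{"travel":[-0.1,0.8,0],"twist":-0.5,"gripper":255},{"travel":[-0.1,0.8,0],"twist":-0.5,"gripper":255},{"travel":[-0.1,0.8,0],"twist":-0.5,"gripper":255},{"travel":[-0.1,0.8,0],"twist":-0.5,"gripper":255},{"travel":[-0.1,0.8,0],"twist":-0.5,"gripper":255},{"travel":[-0.1,0.8,0],"twist":-0.5,"gripper":255},{"travel":[0,0,0],"twist":0,"gripper":255},{"travel":[0,0,0],"twist":0,"gripper":255},{"travel":[0,0,0],"twist":0,"gripper":255},{"travel":[0,0,0],"twist":0,"gripper":255}]' 20
python3 go.py; python3 pol.py
python3 - <<'E'
from station import viewer
import cv2
s=viewer.read_camera("side")[:,:,::-1]
cv2.imwrite("pics/c8.png",cv2.resize(s[150:290,290:390],None,fx=5,fy=5)[:600])
E
```

```text
clock: 23.55
tool_pos: [0.4757, 0.0387, 0.1482]
orientation: [2.092, 2.344, 0.0]
contact_force: [0.8, 0.4, -0.7]
finger_gap: 0.001
t 23.55 pos [0.4757 0.0387 0.1482] yaw 96.5 tilt [-0.  0. -1.] F [ 0.8  0.4 -0.7] M [ 0.03 -0.01 -0.  ] gap 0.001 q6 -0.11
hinge in tool mm [ 90.   21.4 148.2]
```

View pics/c8.png

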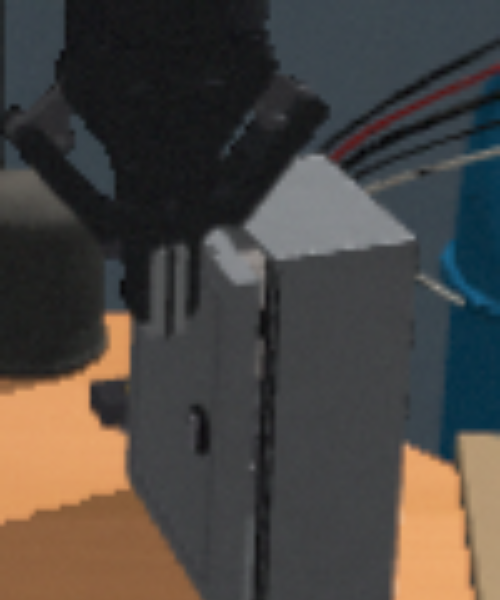

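Picture 10: the door is almost shut, with a thin dark gap at (265,300). Creep on until the stop is felt.

```bash
python3 -m crank '[{"travel":[0,0.4,0],"twist":-0.2,"gripper":255},{"travel":[0,0.4,0],"twist":-0.2,"gripper":255},{"travel":[0,0.4,0],"twist":-0.2,"gripper":255},{"travel":[0,0.4,0],"twist":-0.2,"gripper":255},{"travel":[0,0,0],"twist":0,"gripper":255},{"travel":[0,0,0],"twist":0,"gripper":255},{"travel":[0,0,0],"twist":0,"gripper":255},{"travel":[0,0,0],"twist":0,"gripper":255},{"travel":[0,0,0],"twist":0,"gripper":255},{"travel":[0,0,0],"twist":0,"gripper":255}]' 20
python3 go.py; python3 pol.py
```

```text
clock: 24.6
tool_pos: [0.4773, 0.0389, 0.1482]
orientation: [-2.075, -2.358, 0.0]
contact_force: [0.4, -0.2, 0.3]
finger_gap: -0.004
t 24.6 pos [0.4773 0.0389 0.1482] yaw 97.31 tilt [ 0. -0. -1.] F [ 0.4 -0.2  0.3] M [-0.07  0.08 -0.01] gap -0.004 q6 -0.12
hinge in tool mm [ 89.7  21.1 148.2]
```

```bash
python3 -m crank '[{"travel":[0,0.3,0],"twist":0,"gripper":255},{"travel":[0,0.3,0],"twist":0,"gripper":255},{"travel":[0,0.3,0],"twist":0,"gripper":255},{"travel":[0,0,0],"twist":0,"gripper":255},{"travel":[0,0,0],"twist":0,"gripper":255},{"travel":[0,0,0],"twist":0,"gripper":255},{"travel":[0,0,0],"twist":0,"gripper":255},{"travel":[0,0,0],"twist":0,"gripper":255},{"travel":[0,0,0],"twist":0,"gripper":255},{"travel":[0,0,0],"twist":0,"gripper":255}]' 20
python3 go.py; python3 pol.py
```

```text
clock: 25.6
tool_pos: [0.4782, 0.039, 0.1482]
orientation: [2.075, 2.358, 0.0]
contact_force: [-0.6, -0.7, 0.3]
finger_gap: -0.002
t 25.6 pos [0.4782 0.039  0.1482] yaw 97.31 tilt [ 0.  0. -1.] F [-0.6 -0.7  0.3] M [-0.    0.08 -0.02] gap -0.002 q6 -0.12
hinge in tool mm [ 89.7  20.1 148.2]
```

```bash
python3 -m crank '[{"travel":[0,0.3,0],"twist":0,"gripper":255},{"travel":[0,0.3,0],"twist":0,"gripper":255},{"travel":[0,0.3,0],"twist":0,"gripper":255},{"travel":[0,0.2,0],"twist":0,"gripper":255},{"travel":[0,0,0],"twist":0,"gripper":255},{"travel":[0,0,0],"twist":0,"gripper":255},{"travel":[0,0,0],"twist":0,"gripper":255},{"travel":[0,0,0],"twist":0,"gripper":255},{"travel":[0,0,0],"twist":0,"gripper":255},{"travel":[0,0,0],"twist":0,"gripper":255}]' 20
python3 go.py
```

```text
clock: 26.6
tool_pos: [0.4793, 0.0392, 0.1482]
orientation: [-2.075, -2.359, -0.0]
contact_force: [-0.2, -0.5, 1.0]
finger_gap: -0.002
t 26.6 pos [0.4793 0.0392 0.1482] yaw 97.31 tilt [ 0.  0. -1.] F [-0.2 -0.5  1. ] M [-0.    0.   -0.01] gap -0.002 q6 -0.12
```

```bash
python3 -m crank '[{"travel":[0,0.2,0],"twist":0,"gripper":255},{"travel":[0,0.2,0],"twist":0,"gripper":255},{"travel":[0,0.2,0],"twist":0,"gripper":255},{"travel":[0,0.2,0],"twist":0,"gripper":255},{"travel":[0,0,0],"twist":0,"gripper":255},{"travel":[0,0,0],"twist":0,"gripper":255},{"travel":[0,0,0],"twist":0,"gripper":255},{"travel":[0,0,0],"twist":0,"gripper":255},{"travel":[0,0,0],"twist":0,"gripper":255},{"travel":[0,0,0],"twist":0,"gripper":255}]' 20
python3 go.py
```

```text
clock: 27.6
tool_pos: [0.4801, 0.0392, 0.1482]
orientation: [-2.075, -2.358, -0.0]
contact_force: [0.4, 0.1, 0.2]
finger_gap: 0.0
t 27.6 pos [0.4801 0.0392 0.1482] yaw 97.31 tilt [ 0. -0. -1.] F [0.4 0.1 0.2] M [-0.    0.09 -0.02] gap 0.0 q6 -0.12
```

```bash
python3 -m crank '[{"travel":[0,0.3,0],"twist":0,"gripper":255},{"travel":[0,0.3,0],"twist":0,"gripper":255},{"travel":[0,0.3,0],"twist":0,"gripper":255},{"travel":[0,0.2,0],"twist":0,"gripper":255},{"travel":[0,0,0],"twist":0,"gripper":255},{"travel":[0,0,0],"twist":0,"gripper":255},{"travel":[0,0,0],"twist":0,"gripper":255},{"travel":[0,0,0],"twist":0,"gripper":255},{"travel":[0,0,0],"twist":0,"gripper":255},{"travel":[0,0,0],"twist":0,"gripper":255}]' 20
python3 go.py
```

```text
clock: 28.6
tool_pos: [0.4811, 0.0394, 0.1482]
orientation: [-2.075, -2.358, 0.0]
contact_force: [-2.7, -0.7, 2.0]
finger_gap: 0.004
t 28.6 pos [0.4811 0.0394 0.1482] yaw 97.31 tilt [-0. -0. -1.] F [-2.7 -0.7  2. ] M [-0.1   0.44 -0.01] gap 0.004 q6 -0.12
```

```bash
python3 -m crank '[{"travel":[0,0.2,0],"twist":0,"gripper":255},{"travel":[0,0.2,0],"twist":0,"gripper":255},{"travel":[0,0.2,0],"twist":0,"gripper":255},{"travel":[0,0.2,0],"twist":0,"gripper":255},{"travel":[0,0,0],"twist":0,"gripper":255},{"travel":[0,0,0],"twist":0,"gripper":255},{"travel":[0,0,0],"twist":0,"gripper":255},{"travel":[0,0,0],"twist":0,"gripper":255},{"travel":[0,0,0],"twist":0,"gripper":255},{"travel":[0,0,0],"twist":0,"gripper":255}]' 20
python3 go.py
python3 - <<'E'
from station import viewer
import cv2
s=viewer.read_camera("side")[:,:,::-1]
cv2.imwrite("pics/c9.png",cv2.resize(s[150:290,290:390],None,fx=5,fy=5)[:600])
E
```

```text
clock: 29.6
tool_pos: [0.4813, 0.0394, 0.1481]
orientation: [-2.074, -2.358, 0.002]
contact_force: [-10.1, -1.3, 4.3]
finger_gap: -0.002
t 29.6 pos [0.4813 0.0394 0.1481] yaw 97.31 tilt [-0.    -0.002 -1.   ] F [-10.1  -1.3   4.3] M [-0.32  1.34  0.04] gap -0.002 q6 -0.12
```

View pics/c9.png

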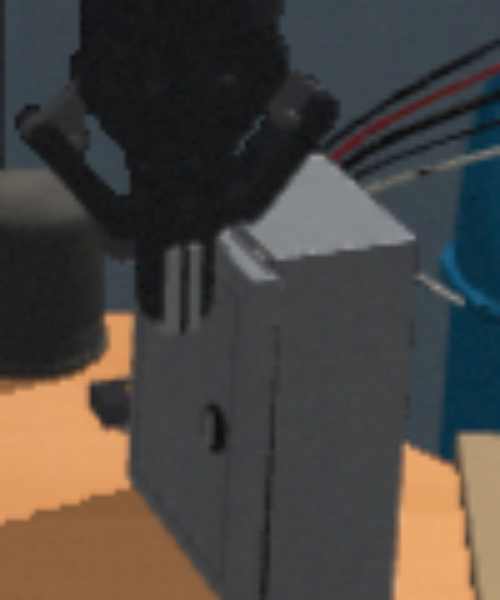

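Picture 11: the door lies shut on the rim and the stop shows about 10 N. Back off, rise and check.

```bash
python3 -m crank '[{"travel":[0,-0.5,0],"twist":0,"gripper":255},{"travel":[0,-1,0],"twist":0,"gripper":255},{"travel":[0,-3,0],"twist":0,"gripper":255},{"travel":[0,-8,0],"twist":0,"gripper":255},{"travel":[0,-15,0],"twist":0,"gripper":255},{"travel":[0,-25,0],"twist":0,"gripper":255},{"travel":[0,-30,-10],"twist":0,"gripper":255},{"travel":[0,-15,-30],"twist":0,"gripper":255},{"travel":[10,0,-30],"twist":0,"gripper":255},{"travel":[0,0,-10],"twist":0,"gripper":255}]' 20
python3 -m crank '[{"travel":[-30,0,0],"twist":0,"gripper":255},{"travel":[-40,0,0],"twist":0,"gripper":255},{"travel":[-40,0,0],"twist":0,"gripper":255},{"travel":[-40,0,0],"twist":0,"gripper":255},{"travel":[-40,0,0],"twist":0,"gripper":255},{"travel":[-30,0,0],"twist":0,"gripper":255},{"travel":[0,0,0],"twist":0,"gripper":255},{"travel":[0,0,0],"twist":0,"gripper":255},{"travel":[0,0,0],"twist":0,"gripper":255},{"travel":[0,0,0],"twist":0,"gripper":255}]' 20
python3 go.py
python3 - <<'E'
from station import viewer
import cv2,numpy as np
t=viewer.read_camera("top")[:,:,::-1];s=viewer.read_camera("side")[:,:,::-1]
cv2.imwrite("pics/c10.png",np.hstack([cv2.resize(t[170:300,170:300],None,fx=3,fy=3)[:,:390],cv2.resize(s[160:290,290:390],None,fx=4,fy=4)[:390]]))
cv2.imwrite("pics/side9.png",s);cv2.imwrite("pics/top9.png",t)
E
```

```text
clock: 30.65
tool_pos: [0.3841, 0.0374, 0.2308]
orientation: [2.073, 2.356, 0.005]
contact_force: [0.0, -0.1, -0.2]
finger_gap: -0.0
clock: 31.65
tool_pos: [0.412, -0.1804, 0.2282]
orientation: [2.074, 2.36, 0.0]
contact_force: [0.4, -0.1, 0.5]
finger_gap: 0.001
t 31.65 pos [ 0.412  -0.1804  0.2282] yaw 97.38 tilt [-0.  0. -1.] F [ 0.4 -0.1  0.5] M [ 0.05 -0.03  0.02] gap 0.001 q6 -0.62
```

View pics/c10.png

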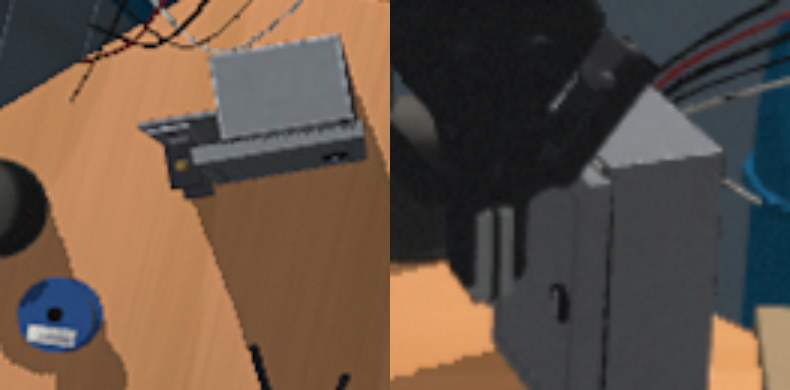

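Picture 12: the door lies shut and parallel to the rim in the top view, with brass visible in the knuckle at (180,163). The spool is untouched and the arm is clear. Handing in.

```bash
python3 -c "
from station import job; print(job.job_done())"
```

```text
the job is handed in; nothing more can be done
None
```

The door is back on the control box, hanging shut on both pins. The arm has let go and stands clear, and I handed the job in at about 32 s of the 67 s allowed.

- **Fitting:** I lifted the door straight up out of the stand and lowered it open at a right angle to the box. A 2.7 N sideways push at the pin chamfer showed the bores needed to shift about 1 mm, after which the door went down freely. Its weight came off the gripper within 0.5 mm of the expected height.
- **Closing:** I let go, then pushed the door shut from its outer face with the closed fingers. I stopped when the rim pushed back with about 10 N.
- **Last checks:**
  - The final top view shows the door about parallel to the rim (roughly 1° by eye). Brass is visible in the upper knuckle there; both tips showed through the bores before the swing.
  - The spool stands where it was and the force reading is back near zero.
  - The relay was outside the final crop, so I did not look at it again. The arm only passed high above that area.
- **Disagreement:** The top and side cameras differed by up to about 4 mm in y; feeling for the pins made up for that. No check failed.

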